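Pin the bar cramp's tail shoe at the end of its bar

ROBOT

A 7-joint arm with a two-finger parallel gripper is mounted at the origin on a cart in front of the work surface, level with it; the furniture and walls round the work are solid. World frame = base frame: x ahead of the robot, y to its left, z up, the work surface at z = 0. Lengths are in mm, angles in rad, forces in N, time in s.
With the tool pointing down it reaches from about 400 to 850 mm from the base axis. Payload 10.4 kg.
Tool frame: the origin (TCP) lies on the centre line of the jaws, within the pads' length; the fingertips stand 22 mm ahead of it and the grasp point (between the pads) lies 3 mm ahead of it; z points along the fingers, y is the direction in which the jaws open and shut (so a half turn about z gives the same grasp; the last joint's range is limited). The gripper opens to 87 mm and grips with 3 to 60 N. Pads are 19 mm wide; open, the fingers measure 117 mm over their backs; the gripper's body (75 mm by 190 mm) begins 51 mm behind the grasp point.
Start: joints at [1.179, 0.332, -0.065, 1.46, 0.022, 1.35, -0.088], TCP at [225.332, -582.988, 244.576] pointing down, gripper open.
Joint ranges: [-2.6, 2.6], [-0.5, 2.12], [-1.47, 1.34], [0.16, 2.42], [-1.27, 4.41], [0.06, 2.06], [-2.6, 2.6]. Speed limits (rad/s): [2.22, 2.22, 2.79, 2.79, 3.14, 3.14, 3.14].

INTERFACE

Orientations are given as a unit quaternion [w, x, y, z].
In Python, from rig import readout, viewer, sign_off gives the robot as it stands.
- The arm moves only by the tool apply_moves, never from a script. Its argument "commands" is a list of rows, each a list of 6 numbers: the shift along the world's x, y, z in mm, then the turn, a rotation vector about the world's x, y, z in degrees. A call has 1 to 12 rows; each row shifts and turns the commanded pose from where the row before left it; what a row does not reach is not made up. A row lasts 1/10 s, in which the tool goes at most 50 mm and 8.59 degrees, less where a joint would pass 70% of its speed; a pose out of reach is approached as far as the arm can. A call is refused whole if a number of a shift passes 50 or a number of a turn 8.59, either way. A call with a gripper value outside its range is refused whole. "gripper" is the finger opening in mm, from 0 to 87, set as the call begins (left out, the last holds). The fingers move at their own pace and stop on an object; "force" is the grip in N (left out, the last holds). Time passes only in rows, so rows that do not move let the fingers close. It gives the time, the measured TCP pose, the force and the opening at its end, in the units of the state.
- readout.sense(): the state, without advancing time (a new reading comes with each control period).
- viewer.capture(name): name is "scene" or "top"; returns (picture, depth): 480x640x3 uint8, blue, green, red; 480x640 float32, mm along the optical axis (not along the pixel's ray), 0 where there is no reading.
- viewer.get_calibration(name): a dict with "vertical_fov" (degrees; the focal length in pixels is half the picture's height over the tangent of half this angle, whatever the lens; pixels are square), "cx", "cy" (the principal point, pixels), "extrinsics" (4x4, takes a point from world to camera coordinates). Camera axes: x right, y down, z forward; pixel columns grow to the right and rows downward; lengths in mm; the calibration is good to about 2 mm. A picture is of the moment at which its call begins. get_calibration takes no time and is no camera call.
- sign_off(): hands the job in, once; it reports no verdict.
The state is a dict: "time": time; "joints": joint angles; "dq": joint speeds; "joint_torque": joint torques, N m; "eef_pos": TCP position; "eef_rot": TCP orientation; "ft_force": force on the tool from outside, world axes, zero at the start; "wrist_torque": the same for the moment, N m; "grip_width": finger opening in mm.
Only numpy, scipy, OpenCV 4.12 (cv2) and the standard library are available. Lean on these libraries where they do the work, as an engineer would, in place of code of your own. Each camera call takes 0.05 s, during which the arm holds its last target. There are 200 camera calls.

TASK

Open the bar cramp to its full length for the next glue-up: slide the tail shoe along the bar up to the wooden end foot, then fetch the ball-lock pin from its parking hole in the other foot and pin the shoe at the bar's last hole, which hides under the shoe up to two centimetres short of there: start the pin in the shoe's hole and ease the shoe back with it, feeling lightly for the bar's hole until the pin drops through. Keep its thumb button pressed in while you draw it out and until it is home to its shoulder, then let go so that the button springs out and the balls lock it. Force neither pin nor shoe, and leave the loose things around the cramp where they are.

Things in the scene. Friction and masses are not known exactly. Their poses are not given: they have to be found in the camera images.
- cramp: grey iron bar cramp, fixed on the bench in two wooden feet. Origin on the bench below the bar; y along the bar from screw end to tail end, x across it from the robot's side to the far side (the way pins go in), z up. Bar 10 thick, z 50 to 90, y about -215 to 235. Screw head and fixed jaw at y -275 to -140, up to 127 high. Feet at y -85 and 206, 32 long: 90 in x up to z 16, 28 to 40 in x above, up to z 90
- tail_shoe (a joint): how far (m) the tail shoe stands from the end foot: 0 = touching it; starts at 0.05 to 0.14. It slides with about 2 N plus 8 N per m/s and stays where it is left. The bar's last hole lines up with the shoe's hole when this is somewhere from 0.002 to 0.018, different each time and not measured; the shoe hides it
- jaw_face (a point): middle of the flat face of the tail shoe's jaw that looks towards the screw end (cramp's -y); push here along the cramp's +y. The face is 28 wide (x) and reaches from 8 below to 11 above this point; the bar's top is 17 below it. Axes as the cramp's
- shoe_hole (a point): centre of the mouth of the pin hole (13.5 diameter) in the robot's side of the tail shoe, 70 above the bench; the hole runs 28 along the cramp's x through cheek, bar and cheek (8, 10, 8, with 1 mm gaps); the bar's hole is 13.5 too, at the same height. The shoe is 50 long (y), 28 wide (x), its top 49 above the hole's axis. Axes as the cramp's
- park_hole (a point): centre of the mouth of the parking hole (14.5 diameter, 28 through) in the robot's side of the wooden foot at the cramp's y -85, 70 above the bench; the pin starts in it, locked, and hangs a few degrees head-down in its slack. Axes as the cramp's
- pin_head (a point): ball-lock pin (about 145 g): centre of its fluted aluminium handle disc (50 diameter, 10 thick), on the pin's axis; x axis along the pin towards its tip. Along x from here: button face -17, disc -5 to 5, neck of 8 diameter 5 to 37, collar of 20 diameter 37 to 41, shank of 12 diameter 41 to 85.5, then a 1 mm chamfer to the flat tip at 87
- pin_shoulder (a point): point on the pin's axis at its shoulder, the collar face that seats on the mouth of a hole (41 mm from the disc's centre); x axis towards the tip. The balls lie 33.5 further on
- button_face (a point): middle of the outer face of the pin's thumb button, a coaxial disc of 42 diameter behind the handle disc; x axis towards the tip. The button is pressed by pinching button and disc from above between two fingers along the pin's axis, one of them over the neck (32 mm room), fingertips 5 to 9 above the axis; 22 wide when out, 17 when in
- pin_button (a joint): travel of the thumb button (m): 0 = out, 0.005 = fully in; 7 N starts it, 12 N holds it fully in. Two balls stand out 3 mm from the shank on opposite sides when the button is out and draw in as it goes in; they pass a hole only from about 0.004 on. A locked pin has about 2 mm play along its axis
- chuck_blank: brown turned blank with a dark band, standing in front of the tail end, 57 diameter, 82 high; origin under its centre
- mallet: turned mallet lying behind the cramp, 125x204x78; origin under its centre
- sand_block: sanding block lying in front of the screw end, 64x92x25; origin under its centre
- blank: stepped turned wooden blank standing beyond the tail end, 62 diameter, 85 high; origin under its centre

How it is judged (in metres and radians):
On the way, in this order (a step that is already met when the one before it is completed fails the run):
1. the tail shoe is at the tail end (within 25 mm of the end foot) (value of joint tail_shoe below 0.025 m), for 0.2 s.
2. the pin goes through shoe and bar (shoulder within 3 mm of the shoe, on the hole's axis) with its button held in (x of pin_shoulder in the frame of shoe_hole above -0.003 m and value of joint pin_button above 0.004 m and y of pin_shoulder in the frame of shoe_hole between -0.003 and 0.003 m and z of pin_shoulder in the frame of shoe_hole between -0.003 and 0.003 m), for 0.1 s.
At the end, for the whole second after the job is handed in: shoe within 25 mm of the end foot; pin through its hole, shoulder within 3.5 mm of the shoe's face (its play when locked is 2 mm), on the hole's axis within 3 mm and 5 degrees, button out to within 1 mm (so the balls are out beyond the far cheek), at rest and let go (value of joint tail_shoe below 0.025 m and x of pin_shoulder in the frame of shoe_hole above -0.0035 m and y of pin_shoulder in the frame of shoe_hole between -0.003 and 0.003 m and z of pin_shoulder in the frame of shoe_hole between -0.003 and 0.003 m and angle between the x axis of pin_shoulder and the x axis of shoe_hole, either way round below 0.09 rad and value of joint pin_button below 0.001 m and linear speed of pin below 0.02 m/s); the robot touches nothing.
It fails at once if the pin is forced: more than 25 N between pin and cramp (contact force between pin and cramp above 25 N).
It fails at once if the shoe or cramp is forced: more than 30 N between the robot and the cramp (contact force between any of the fingers, the arm and cramp above 30 N).
It fails at once if a loose thing near the cramp is shifted by more than 20 mm (distance of any of chuck_blank, mallet, sand_block, blank from where it was at the start of the episode above 0.02 m).
It also fails if it takes over 72 s, if anything falls off the work surface, if the arm or the gripper's body presses on something with over 40 N, if the wrist force passes 120 N, or if a joint passes its speed limit or range.

## Working session

There is one attempt and no reset: what is moved stays moved. The work goes in short steps, Python scripts to look and compute and a tool call to move; the robot and the scene stay as the last step left them, time stands still between calls to the robot, and variables do not carry over. Pictures are saved under pics/ and viewed, about 8 in all and at most 12, crops included, and the job is handed in when it is done.

Besides the shell and the picture viewer there is one more tool, called after "Call:" in YAML: its name, and indented under it one key for each argument. apply_moves: Moves the arm, as the interface text tells. Its arguments: {"type":"object","properties":{"commands":{"type":"array"},"gripper":{"type":"number"},"force":{"type":"number"}},"required":["commands"]}

```bash
mkdir -p pics; ls
cat > h.py <<'E'
import numpy as np, cv2
from rig import readout, viewer, sign_off
def cap(n,tag):
    p,d=viewer.capture(n); cv2.imwrite(f'pics/{tag}.png',p); np.save(f'pics/{tag}.npy',d); return p,d
def cal(n):
    c=viewer.get_calibration(n); f=240/np.tan(np.radians(c['vertical_fov'])/2); return f,c['cx'],c['cy'],np.array(c['extrinsics'])
def ray(n,u,v):
    f,cx,cy,E=cal(n); R,t=E[:3,:3],E[:3,3]; return -R.T@t, R.T@np.array([(u-cx)/f,(v-cy)/f,1])
def onz(n,u,v,z):
    o,d=ray(n,u,v); return o+d*(z-o[2])/d[2]
def proj(n,P):
    f,cx,cy,E=cal(n); q=E[:3,:3]@np.array(P,float)+E[:3,3]; return f*q[0]/q[2]+cx, f*q[1]/q[2]+cy
def cloud(n,d):
    f,cx,cy,E=cal(n); v,u=np.mgrid[:480,:640]; q=np.stack([(u-cx)/f*d,(v-cy)/f*d,d],-1); return (q-E[:3,3])@E[:3,:3]
E
python3 - <<'E'
from h import *
for n in('scene','top'):
    p,d=cap(n,n+'0'); f,cx,cy,X=cal(n); print(n,f,cx,cy,np.round(ray(n,cx,cy),2))
print(readout.sense())
E
```

```text
pics
scene 531.9432401581469 333.70036161783753 245.63980640030763 [[-3.4469e+02  3.6233e+02  9.6443e+02]
 [ 7.2000e-01 -1.8000e-01 -6.7000e-01]]
top 588.7484265267913 334.6988260044887 237.28616085249038 [[ 3.35310e+02  1.28040e+02  1.27517e+03]
 [ 2.20000e-01  0.00000e+00 -9.80000e-01]]
{'time': 0.1, 'joints': array([ 1.17936607,  0.33281366, -0.06472531,  1.4609073 ,  0.02161984,
        1.34988439, -0.08850777]), 'dq': array([-0.00250259, -0.00154953, -0.00051554, -0.00223843,  0.00102706,
       -0.00018464, -0.00032077]), 'joint_torque': array([ 1.21168268e-03, -6.24544573e+01,  2.44512706e-02, -3.90720963e+01,
       -6.13888702e-02,  3.66471894e-02,  3.71595286e-05]), 'eef_pos': array([ 225.21173286, -582.65295284,  243.80657576]), 'eef_rot': array([-6.39434949e-04,  9.83039715e-01,  1.83391620e-01, -1.55790430e-04]), 'ft_force': array([-0.40996522,  0.56633369, -1.15379499]), 'wrist_torque': array([ 0.01148446, -0.01694287, -0.02135186]), 'grip_width': 87.16560738273333}
```

View pics/scene0.png

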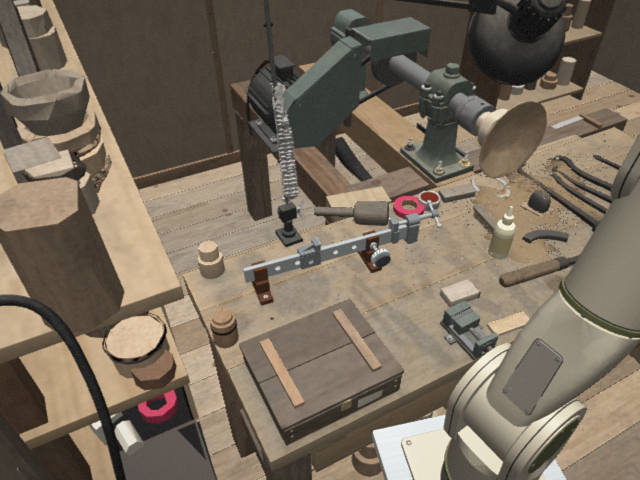

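View pics/top0.png

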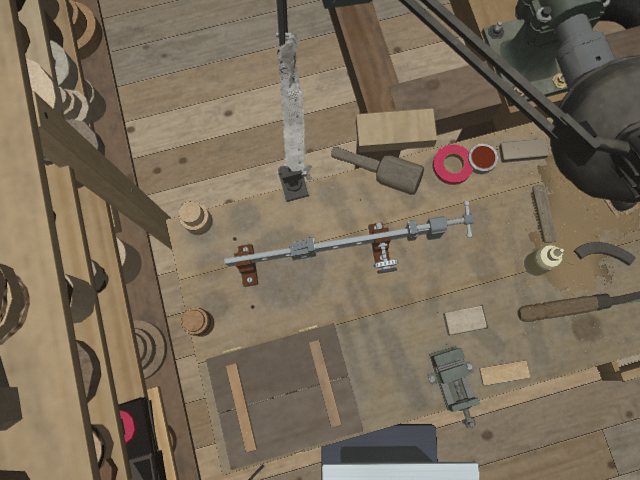

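The scene view shows the bar from about (247,275) to (420,225), the shoe at (310,253) and the pin head at (381,257). In the top view the bar runs from (227,262) to (470,220), the shoe is at (303,247) and the pin is at (384,262). Next I'll measure from depth.

Run:
```python
from h import *
d=np.load('pics/top0.npy'); P=cloud('top',d); p=cv2.imread('pics/top0.png')
roi=np.zeros((480,640),bool); roi[205:290,215:480]=1
Q=P[roi]; Q=Q[d[roi]>0]; print('bench z',np.median(Q[:,2]))
b=Q[(abs(Q[:,2]-90)<5)]; print(len(b))
l=cv2.fitLine(b[:,:2].astype(np.float32),cv2.DIST_HUBER,0,.01,.01).ravel()
a=l[:2] if l[1]>0 else -l[:2]; n=np.array([a[1],-a[0]])  # +y cramp toward left (+y world), +x away
for _ in range(3):
    s=(b[:,:2]-l[2:])@n; b=b[abs(s)<8]; c=b[:,:2].mean(0); a2=np.linalg.svd(b[:,:2]-c,full_matrices=False)[2][0]; a=a2*np.sign(a2[1]); n=np.array([a[1],-a[0]]); l[2:]=c
print('axis',a,'n',n,'ang',np.degrees(np.arctan2(a[1],a[0])),'through',c,'z',np.median(b[:,2]),len(b))
X=(Q[:,:2]-c)@n; Y=(Q[:,:2]-c)@a; Z=Q[:,2]
for y0 in range(-330,260,10):
    m=(Y>=y0)&(Y<y0+10)&(Z>25)
    if m.any(): print(y0,m.sum(),'x',np.round(np.percentile(X[m],[2,50,98])),'z',np.round(np.percentile(Z[m],[5,50,98])))
for n_,box in(('top',(210,200,480,290)),('scene',(235,195,445,310))):
    im=cv2.imread(f'pics/{n_}0.png')[box[1]:box[3],box[0]:box[2]]; cv2.imwrite(f'pics/c_{n_}.png',cv2.resize(im,None,fx=2.9,fy=2.9,interpolation=cv2.INTER_CUBIC))
a1=cv2.imread('pics/c_top.png');b1=cv2.imread('pics/c_scene.png');w=max(a1.shape[1],b1.shape[1])
pad=lambda i:cv2.copyMakeBorder(i,0,0,0,w-i.shape[1],cv2.BORDER_CONSTANT)
cv2.imwrite('pics/c.png',np.vstack([pad(a1),pad(b1)])); print(a1.shape,b1.shape)
```

```text
bench z 1.0644986458199186
1236
axis [-0.15286716  0.98824675] n [0.98824675 0.15286716] ang 98.7931191740318 through [587.72452076 163.06529725] z 89.98754279081521 890
-320 86 x [-31.  -1.  26.] z [ 92. 112. 121.]
-310 100 x [-31.  -2.  27.] z [ 91. 111. 124.]
-300 29 x [-4.  2.  8.] z [104. 109. 112.]
-290 29 x [-4.  1.  9.] z [102. 109. 113.]
-280 30 x [-4.  1.  8.] z [106. 109. 113.]
-270 34 x [-12.  -1.  13.] z [104. 112. 120.]
-260 99 x [-15.  -6.  13.] z [ 58. 114. 121.]
-250 102 x [-16.  -8.  14.] z [ 53. 114. 122.]
-240 137 x [-16.  -7.  15.] z [ 47. 107. 121.]
-230 61 x [-7. -2. 11.] z [ 58. 105. 117.]
-220 51 x [-4. -2.  6.] z [ 60. 104. 115.]
-210 37 x [-14.  -2.  10.] z [ 70. 106. 122.]
-200 99 x [-14.  -5.  15.] z [ 71. 119. 124.]
-190 105 x [-13.  -3.  14.] z [ 58.  94. 122.]
-180 40 x [-4. -2.  6.] z [59. 87. 95.]
-170 39 x [-4. -2.  6.] z [57. 88. 93.]
-160 56 x [-68.  -3.   6.] z [53. 83. 95.]
-150 119 x [-73. -12.  14.] z [48. 86. 94.]
-140 203 x [-73. -18.  27.] z [66. 82. 94.]
-130 193 x [-72. -15.  26.] z [46. 82. 94.]
-120 133 x [-72. -11.  14.] z [37. 78. 94.
[... 583 characters left out ...]
5.  13.] z [ 61. 101. 113.]
40 87 x [-14.  -5.  12.] z [ 63. 102. 109.]
50 82 x [-14.  -5.  12.] z [ 63. 100. 105.]
60 40 x [-5. -2.  5.] z [60. 89. 93.]
70 41 x [-6. -4.  5.] z [56. 88. 96.]
80 40 x [-6. -4.  4.] z [61. 89. 94.]
90 41 x [-6. -4.  4.] z [54. 89. 94.]
100 40 x [-6. -3.  5.] z [59. 88. 92.]
110 43 x [-6. -3.  5.] z [55. 87. 94.]
120 42 x [-5. -3.  5.] z [53. 88. 93.]
130 41 x [-6. -4.  4.] z [55. 89. 94.]
140 108 x [-20.  -6.  15.] z [33. 81. 93.]
150 105 x [-21. -10.  13.] z [36. 88. 94.]
160 108 x [-21.  -9.  12.] z [41. 89. 95.]
170 65 x [-20.  -5.  12.] z [47. 89. 93.]
180 42 x [-6. -4.  5.] z [60. 88. 95.]
190 24 x [-6. -4.  4.] z [60. 88. 93.]
(261, 783, 3) (334, 609, 3)
```

View pics/c.png

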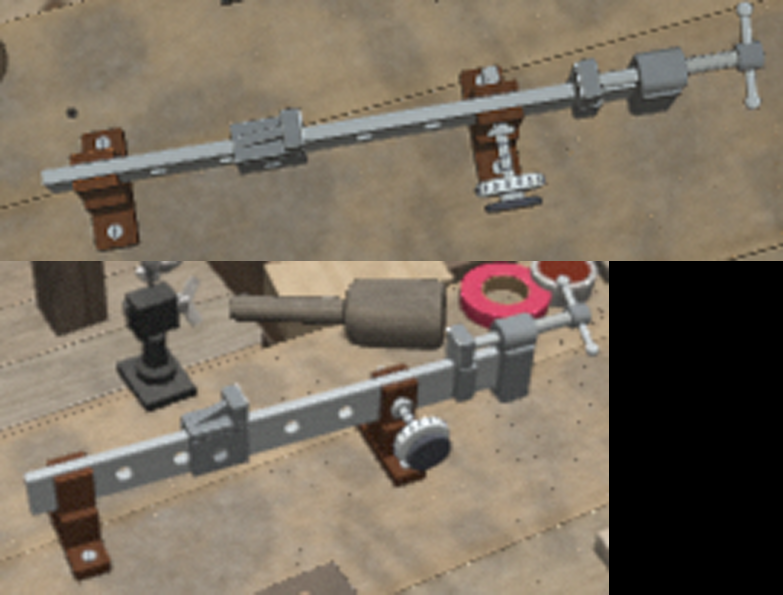

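The crop shows the shoe with its jaw on the screw side, the shoe hole at about (311,262) in the scene picture, and the pin handle at about (384,262) in the top picture. A lamp and a hose stand behind the bar, so next come their clearances and the exact points.

Run:
```python
from h import *
a=np.array([-.15287,.98825]);n=np.array([.98825,.15287]);c=np.array([587.72,163.07])
def loc(P): return np.stack([(P[...,:2]-c)@n,(P[...,:2]-c)@a,P[...,2]],-1)
for nm in('top','scene'):
    d=np.load(f'pics/{nm}0.npy');P=cloud(nm,d);L=loc(P);ok=d>0
    # obstacles
    m=ok&(P[...,2]>140)&(P[...,0]>150)&(P[...,0]<800)&(abs(P[...,1])<750)
    q=P[m]; 
    if nm=='top':
        for x0 in range(150,800,50):
            for y0 in range(-750,750,150):
                k=(q[:,0]>=x0)&(q[:,0]<x0+50)&(q[:,1]>=y0)&(q[:,1]<y0+150)
                if k.sum()>15: print('obs',x0,y0,k.sum(),q[k].min(0).round(),q[k].max(0).round())
    # shoe
    s=L[ok&(L[...,2]>97)&(L[...,2]<130)&(abs(L[...,0])<16)&(L[...,1]>-30)&(L[...,1]<100)]
    print(nm,'shoe top y',np.percentile(s[:,1],[0,1,50,99,100]).round(1),'x',np.percentile(s[:,0],[2,98]).round(1))
    j=s[s[:,2]>114]; print(' jaw',np.percentile(j,[2,50,98],axis=0).round(1))
    f=L[ok&(L[...,2]>20)&(L[...,2]<85)&(L[...,0]<-8)&(L[...,0]>-25)&(L[...,1]>110)&(L[...,1]<200)]
    print(' endfoot y',np.percentile(f[:,1],[1,50,99]).round(1))
    f=L[ok&(L[...,2]>86)&(L[...,2]<94)&(abs(L[...,0])>7)&(abs(L[...,0])<18)&(L[...,1]>-170)&(L[...,1]<-100)]
    print(' parkfoot top',np.percentile(f,[1,50,99],axis=0).round(1))
    h=L[ok&(L[...,2]>25)&(L[...,2]<110)&(L[...,0]<-35)&(L[...,0]>-95)&(L[...,1]>-180)&(L[...,1]<-90)]
    print(' pin',len(h),np.percentile(h,[2,50,98],axis=0).round(1))
    h=h[np.argsort(-h[:,2])]
    for x0 in range(-80,-40,4):
        k=h[(h[:,0]>=x0)&(h[:,0]<x0+4)]
        if len(k)>3: print('   ',x0,len(k),np.percentile(k[:,1],[3,97]).round(1),np.percentile(k[:,2],[5,95]).round(1))
o,r=ray('scene',311.2,262.2)
L0=(o[:2]-c)@n; t=(-14-L0)/(r[:2]@n); print('shoe hole',(o+t*r).round(1),loc(o+t*r).round(1))
```

```text
obs 150 450 618 [167. 450. 242.] [200. 505. 449.]
obs 200 450 4868 [200. 450. 240.] [250. 578. 513.]
obs 250 450 4453 [250. 463. 242.] [300. 580. 534.]
obs 300 450 4096 [300. 476. 243.] [350. 586. 532.]
obs 350 450 3788 [350. 490. 240.] [400. 593. 549.]
obs 400 450 3582 [400. 502. 239.] [450. 577. 559.]
obs 450 450 2755 [450. 516. 243.] [500. 600. 559.]
obs 450 600 37 [488. 600. 450.] [500. 606. 455.]
obs 500 -300 280 [ 524. -225.  608.] [ 550. -202.  656.]
obs 500 450 2434 [500. 530. 239.] [550. 600. 458.]
obs 500 600 320 [501. 600. 262.] [550. 613. 456.]
obs 550 -450 41 [ 554. -312.  140.] [ 566. -302.  161.]
obs 550 -300 3666 [ 550. -279.  480.] [ 600. -150.  677.]
obs 550 -150 1012 [ 569. -150.  621.] [ 600. -124.  677.]
obs 550 450 1847 [550. 543. 242.] [600. 600. 457.]
obs 550 600 650 [550. 600. 260.] [600. 626. 456.]
obs 600 -300 2214 [ 600. -239.  489.] [ 650. -150.  665.]
obs 600 -150 1423 [ 600. -150.  620.] [650. -82. 674.]
obs 600 450 1289 [600. 557. 242.] [650. 600. 457.]
obs 600 600 959 [600. 600. 261.] [650. 639. 457.]
obs 650 -300 2538 [ 650. -245.  536.] [ 700. -164.
[... 1300 characters left out ...]
[64.5 72.8]
    -44 7 [-135.2 -128.5] [64.6 71.2]
scene shoe top y [ 7.3  8.1 28.3 59.  59.5] x [-15.2  12.7]
 jaw [[-14.6   7.9 114.2]
 [ -3.1  17.  118.3]
 [ 12.4  27.1 122.5]]
 endfoot y [135.4 159.9 180.2]
 parkfoot top [[ -15.4 -162.2   86.3]
 [  -8.  -131.6   90. ]
 [  17.5 -110.8   92.6]]
 pin 281 [[ -75.8 -151.8   46.4]
 [ -67.7 -128.2   72.7]
 [ -53.3 -108.6   89.2]]
    -80 4 [-144.7 -119.3] [70.6 78.8]
    -76 74 [-149.5 -112.3] [56.9 82.3]
    -72 62 [-149.  -113.7] [46.2 79.2]
    -68 11 [-143.  -110.9] [46.9 83.3]
    -64 59 [-152.  -109.8] [65.8 89.6]
    -60 49 [-152.3 -107.6] [52.5 88.4]
    -56 19 [-153.7 -108.6] [52.4 89.1]
shoe hole [568.9 193.   66.5] [-14.   32.4  66.5]
```

Call:
apply_moves:
  commands:
    - [14,34.5,0,0,0,3.8]
    - [14,34.5,0,0,0,3.8]
    - [14,34.5,0,0,0,3.8]
    - [14,34.5,0,0,0,3.8]
    - [14,34.5,0,0,0,3.8]
    - [14,34.5,0,0,0,3.8]
    - [14,34.5,0,0,0,3.8]
    - [14,34.5,0,0,0,3.8]
    - [14,34.5,0,0,0,3.8]
    - [14,34.5,0,0,0,3.8]
    - [14,34.5,0,0,0,3.8]
    - [14,34.5,0,0,0,3.8]
  gripper: 0
  force: 20

```text
time: 1.3
eef_pos: [393.4, -167.5, 244.4]
eef_rot: [0.0, 0.834, 0.551, -0.0]
ft_force: [0.1, -0.4, 0.4]
grip_width: 2.9
```

Call:
apply_moves:
  commands:
    - [16.5,25,0,0,0,2.7]
    - [16.5,25,0,0,0,2.7]
    - [16.5,25,0,0,0,2.7]
    - [16.5,25,0,0,0,2.7]
    - [16.5,25,0,0,0,2.7]
    - [16.5,25,0,0,0,2.7]
    - [16.5,25,0,0,0,2.7]
    - [16.5,25,0,0,0,2.7]
    - [16.5,25,0,0,0,2.7]
    - [16.5,25,0,0,0,2.7]
    - [16.5,25,0,0,0,2.7]
    - [0,0,0,0,0,2.4]

```text
time: 2.5
eef_pos: [575.2, 110.0, 243.9]
eef_rot: [-0.001, 0.648, 0.762, 0.001]
ft_force: [-0.2, -0.7, 0.4]
grip_width: 0.6
```

```bash
cat >> h.py <<'E'
from scipy.spatial.transform import Rotation as Ro
a=np.array([-.15287,.98825]);n=np.array([.98825,.15287]);c=np.array([587.72,163.07])
def loc(P): P=np.asarray(P); return np.stack([(P[...,:2]-c)@n,(P[...,:2]-c)@a,P[...,2]],-1)
def st():
    s=readout.sense(); q=s['eef_rot']; R=Ro.from_quat([q[1],q[2],q[3],q[0]]).as_matrix(); y=R[:,1]; y=y*np.sign(y[0])
    F=s['ft_force']; print('t',round(s['time'],2),'pos',s['eef_pos'].round(1),'loc',loc(s['eef_pos']).round(1),'yaw',round(np.degrees(np.arctan2(y[1],y[0])),2),'pitch',round(np.degrees(np.arcsin(y[2])),2),'z',R[:,2].round(3),'Floc',np.round([F[:2]@n,F[:2]@a,F[2]],1),'w',round(s['grip_width'],1)); return s
E
python3 - <<'E'
from h import *
s=st(); print(s['joints'].round(2))
# pin: dark button face in scene
p=cv2.imread('pics/scene0.png');d=np.load('pics/scene0.npy');L=loc(cloud('scene',d))
m=(d>0)&(L[...,0]<-60)&(L[...,0]>-90)&(L[...,1]>-165)&(L[...,1]<-100)&(L[...,2]>35)&(p.sum(-1)<300)
q=L[m]; print(len(q))
for _ in range(4):
    cc=q.mean(0);v=np.linalg.svd(q-cc,full_matrices=False)[2][2]; v*=np.sign(v[0]); r=(q-cc)@v; q=q[abs(r)<2*r.std()+.3]
print('face c',cc.round(1),'normal',v.round(3),len(q),r.std()); print(q.min(0).round(1),q.max(0).round(1))
vv,uu=np.nonzero(m); print('px ellipse',cv2.fitEllipse(np.stack([uu,vv],1)[cv2.convexHull(np.stack([uu,vv],1).astype(np.int32),returnPoints=False).ravel()].astype(np.float32)))
E
```

```text
t 2.5 pos [575.2 110.  243.9] loc [-20.4 -50.5 243.9] yaw 9.2 pitch -0.02 z [-0.001  0.003 -1.   ] Floc [-0.3 -0.6  0.4] w 0.6
[ 0.36  0.34 -0.78  1.54  0.24  1.36 -0.28]
146
face c [ -72.2 -131.3   65.2] normal [0.993 0.011 0.118] 127 1.3513509195076103
[ -76.1 -151.5   42. ] [ -67.7 -110.6   86.3]
px ellipse ((382.23516845703125, 260.20709228515625), (11.251847267150879, 16.243974685668945), 61.20658493041992)
```

Call:
apply_moves:
  commands:
    - [8,14,-20,0,0,-0.4]
    - [8,14,-35,0,0,0]
    - [0,0,-35,0,0,0]
    - [0,0,-25,0,0,0]
    - [0,0,-10,0,0,0]
    - [0,0,0,0,0,0]
    - [-1.5,9.9,0,0,0,0]
    - [-0.8,4.9,0,0,0,0]
    - [-0.8,4.9,0,0,0,0]
    - [-0.8,4.9,0,0,0,0]
    - [0,0,0,0,0,0]

```text
time: 3.6
eef_pos: [586.9, 159.7, 120.1]
eef_rot: [0.0, 0.653, 0.758, 0.0]
ft_force: [0.0, 0.9, 0.2]
grip_width: 0.5
```

```bash
python3 -c "
from h import *
st()"
```

```text
t 3.6 pos [586.9 159.7 120.1] loc [ -1.4  -3.2 120.1] yaw 8.5 pitch 0.05 z [ 0.001  0.    -1.   ] Floc [0.2 0.9 0.2] w 0.5
```

Call:
apply_moves:
  commands:
    - [-0.6,4,0,0,0,0]
    - [-1.2,7.9,0,0,0,0]
    - [-1.2,7.9,0,0,0,0]
    - [-1.2,7.9,0,0,0,0]
    - [-1.2,7.9,0,0,0,0]
    - [-1.2,7.9,0,0,0,0]
    - [-1.2,7.9,0,0,0,0]
    - [-1.2,7.9,0,0,0,0]
    - [-1.2,7.9,0,0,0,0]
    - [-0.6,4,0,0,0,0]
    - [-0.3,2,0,0,0,0]

```text
time: 4.7
eef_pos: [575.5, 232.5, 119.5]
eef_rot: [-0.0, 0.653, 0.757, 0.0]
ft_force: [-0.6, -2.3, 1.5]
grip_width: 0.5
```

```bash
python3 -c "
from h import *
st()
for nm in('top','scene'):
    p,d=cap(nm,nm+'1');L=loc(cloud(nm,d));s=L[(d>0)&(L[...,2]>97)&(L[...,2]<113)&(abs(L[...,0])<13)&(L[...,1]>60)&(L[...,1]<190)]
    print(nm,np.percentile(s[:,1],[1,50,98,99,100]).round(1))
"
```

```text
t 4.7 pos [575.5 232.5 119.5] loc [ -1.4  70.5 119.5] yaw 8.47 pitch -0.01 z [-0.  0. -1.] Floc [-0.9 -2.2  1.5] w 0.5
top [126.2 129.4 143.  154.5 165.9]
scene [ 92.3 113.8 132.  132.2 132.9]
```

Call:
apply_moves:
  commands:
    - [-0.3,2,0,0,0,0]
    - [-0.3,2,0,0,0,0]
    - [-0.3,2,0,0,0,0]
    - [-0.3,2,0,0,0,0]
    - [-0.15,1,0,0,0,0]
    - [-0.15,1,0,0,0,0]

```text
time: 5.4
eef_pos: [574.3, 241.8, 119.5]
eef_rot: [0.0, 0.653, 0.757, -0.0]
ft_force: [0.5, -2.5, 0.2]
grip_width: 0.6
```

Call:
apply_moves:
  commands:
    - [-0.15,1,0,0,0,0]

```text
time: 5.5
eef_pos: [574.1, 242.8, 119.5]
eef_rot: [0.0, 0.653, 0.757, -0.0]
ft_force: [0.4, -1.8, 0.4]
grip_width: 0.5
```

Call:
apply_moves:
  commands:
    - [-0.1,0.7,0,0,0,0]

```text
time: 5.6
eef_pos: [574.1, 243.4, 119.5]
eef_rot: [0.0, 0.653, 0.757, -0.0]
ft_force: [0.0, -4.1, 1.2]
grip_width: 0.3
```

Call:
apply_moves:
  commands:
    - [-0.1,0.7,0,0,0,0]

```text
time: 5.7
eef_pos: [574.0, 243.4, 119.5]
eef_rot: [0.0, 0.653, 0.757, -0.001]
ft_force: [-1.1, -6.6, 1.8]
grip_width: 0.3
```

Contact force rose to about 7 N with the TCP stalled, so the shoe is at the foot. I'll back off, go above the pin and look again.

Call:
apply_moves:
  commands:
    - [1.2,-7.9,0,0,0,0]
    - [0,0,20,0,0,0]
    - [0,0,35,0,0,0]
    - [0,0,35,0,0,0.3]
    - [-4.7,-35,0,0,0,0]
    - [-4.7,-35,0,0,0,0]
    - [-4.7,-35,0,0,0,0]
    - [-4.7,-35,0,0,0,0]
    - [-4.7,-35,0,0,0,0]
    - [-4.7,-35,0,0,0,0]
    - [0,0,0,0,0,0]
  gripper: 38
  force: 20

```text
time: 6.8
eef_pos: [547.0, 20.6, 209.5]
eef_rot: [0.001, 0.654, 0.757, -0.001]
ft_force: [0.6, -0.3, -0.8]
grip_width: 38.3
```

Run:
```python
from h import *
st()
ims=[]
for nm in('top','scene'):
    p,d=cap(nm,nm+'2');L=loc(cloud(nm,d));ok=d>0
    s=L[ok&(L[...,2]>97)&(L[...,2]<130)&(abs(L[...,0])<13)&(L[...,1]>60)&(L[...,1]<190)]
    print(nm,'shoe y',np.percentile(s[:,1],[1,50,99]).round(1),'x',np.percentile(s[:,0],[2,98]).round(1))
    k=L[ok&(L[...,2]>60)&(L[...,2]<80)&(L[...,0]<-9)&(L[...,0]>-22)&(L[...,1]>92)&(L[...,1]<140)]; print(' cheek x',np.percentile(k[:,0],[10,50,90]).round(1))
    u,v=map(int,proj(nm,[*(c+116*a-14*n),70])); ims.append(cv2.resize(p[v-20:v+20,u-35:u+35],None,fx=8,fy=8,interpolation=cv2.INTER_NEAREST)); print(nm,u-35,v-20)
    u,v=map(int,proj(nm,[*(c-131*a-50*n),66])); ims.append(cv2.resize(p[v-20:v+20,u-35:u+35],None,fx=8,fy=8,interpolation=cv2.INTER_NEAREST)); print(nm,u-35,v-20)
cv2.imwrite('pics/c2.png',cv2.resize(np.vstack([np.hstack(ims[2:]) ,np.hstack(ims[:2])]),(800,457)))
# pin edges from initial pictures: silhouette light pixels of disc
```

```text
t 6.8 pos [547.   20.6 209.5] loc [ -62.  -134.6  209.5] yaw 8.32 pitch 0.01 z [ 0.    -0.002 -1.   ] Floc [ 0.5 -0.4 -0.8] w 38.3
top shoe y [ 92.3 116.7 142.5] x [-12.4  12.1]
 cheek x [-14.4 -13.9 -12.7]
top 229 242
top 349 241
scene shoe y [ 93.1 115.2 142.5] x [-12.8  11.4]
 cheek x [-16.  -13.7 -11.6]
scene 243 250
scene 343 234
```

View pics/c2.png

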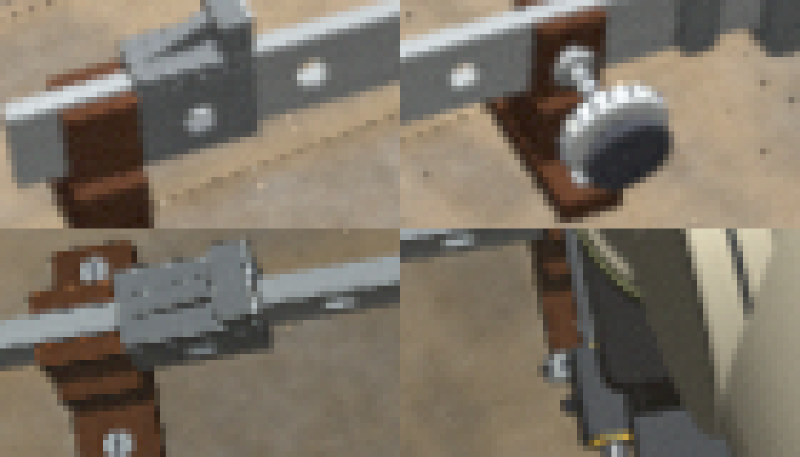

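The crop shows the shoe flush against the end foot, with its hole at scene pixel about (278,270). The pin head hangs at scene pixel about (382,259).

```bash
cat >> h.py <<'E'
def onX(nm,u,v,X):
    o,r=ray(nm,u,v); t=(X-(o[:2]-c)@n)/(r[:2]@n); return loc(o+t*r)
def blob(nm,p,u,v,r,thr):
    g=p[v-r:v+r+1,u-r:u+r+1].astype(float).min(-1); w=np.clip(g-thr,0,None); k,lab,s,ce=cv2.connectedComponentsWithStats((w>0).astype(np.uint8)); 
    i=lab[r,r]; 
    if i==0: return None
    w*=lab==i; vv,uu=np.mgrid[-r:r+1,-r:r+1]; return u+(w*uu).sum()/w.sum(), v+(w*vv).sum()/w.sum(), (w>0).sum()
E
python3 - <<'E'
from h import *
p=cv2.imread('pics/scene2.png'); print(p[265:277,272:286].min(-1))
q=cv2.imread('pics/top2.png'); print(q[260:268,258:274].min(-1))
for thr in(150,165,180):
    b=blob('scene',p,278,270,6,thr); print('scene',b, b and onX('scene',b[0],b[1],-14).round(1))
p0=cv2.imread('pics/scene0.png'); 
for thr in(150,165,180):
    b=blob('scene',p0,311,262,6,thr); print('scene0',b, b and onX('scene',b[0],b[1],-14).round(1))
# collar/mouth of pin, button ellipse: dark pixels
g=p0[245:275,366:398]
dark=(g.max(-1)<85)&(g[...,0]>=g[...,2]-8); n_,lab,s,ce=cv2.connectedComponentsWithStats(dark.astype(np.uint8)); i=1+s[1:,4].argmax(); print(s[i],ce[i]+[366,245])
cn=max(cv2.findContours((lab==i).astype(np.uint8),0,1)[0],key=len); e=cv2.fitEllipse(cn); print('button ell',e)
for X in(-74,-73,-72): print(onX('scene',ce[i][0]+366,ce[i][1]+245,X).round(1))
E
```

```text
[[ 74  85  79  68  70  72  69  74  70  73  71  71  71  74]
 [ 71  76  75  72  72  76  73  70  71  71  70  70  72  71]
 [ 75  72  72  73  72  69  74  76  72  71  73  73  72  76]
 [ 73  71  70  70  75  92 109 105  81  75  71  73  75  71]
 [ 76  73  74  80 127 178 191 156  98  74  71  76  71  70]
 [ 76  74  72  88 125 151 153 150 108  76  70  74  74  76]
 [ 78  77  79 113 145 154 152 150 107  75  71  75  74  70]
 [ 74  73  73  91 129 144 130 104  83  73  69  73  72  71]
 [ 75  72  74  73  89  96  84  75  75  72  74  75  75  77]
 [ 74  74  74  73  73  70  74  69  73  78  80  97  97 116]
 [ 77  73  72  72  72  76  82  90  98 112 119 124 126 125]
 [ 73  72  75  80  97 103 122 128 129 130 132 127 127 127]]
[[112 112 110 118 116  97  77  58  48  48  51  51  64  67  55  52]
 [ 79  57  45  48  46  45  56  68  58  52  54  52  50  51  53  50]
 [ 63  65  52  55  66  70  72  83  73  56  51  55  55  52  52  55]
 [ 50  51  53  71  97 111 111 113  86  60  56  55  56  63  64  73]
 [ 53  53  47  59  66  70  59  56  59  70  79  81  91 103 102 101]
 [ 58  61  62  70  79  78  86  98  97  96  99 101 101 100  95  99]
 [ 85  96  98  99 102 100 101  98  98  98  98  96  95  95  98  97]
 [ 94  95  97 100  99  97  96  94  97  99  99  97  97  97 100  97]]
scene (np.float64(277.6823529411765), np.float64(269.18823529411765), np.int64(7)) [-14.  117.   73.7]
scene None None
scene None None
scene0 None None
scene0 None None
scene0 None None
[  9  11  15  11 114] [382.39473684 260.99122807]
button ell ((16.355466842651367, 16.040742874145508), (8.085909843444824, 15.554780006408691), 62.44307327270508)
[ -74.  -130.2   66.3]
[ -73.  -130.8   65.2]
[ -72.  -131.3   64.1]
```

Run:
```python
from h import *
p=cv2.imread('pics/scene2.png'); q=cv2.imread('pics/top2.png'); p0=cv2.imread('pics/scene0.png')
for thr in(80,95):
    b=blob('scene',p,278,270,6,thr); print('scene2',np.round(b,2), onX('scene',b[0],b[1],-14).round(1))
    b=blob('scene',p0,311,262,6,thr); print('scene0',b and np.round(b,2), b and onX('scene',b[0],b[1],-14).round(1))
b=blob('top',q,264,263,3,75); print('top2',b, b and onX('top',b[0],b[1],-14).round(1))
```

```text
scene2 [277.61 270.27  30.  ] [-14.  117.4  70.2]
scene0 [310.65 261.8   25.  ] [-14.   33.8  68.3]
scene2 [277.61 270.21  23.  ] [-14.  117.4  70.4]
scene0 [310.6  261.86  16.  ] [-14.   33.9  68.2]
top2 (np.float64(263.9205298013245), np.float64(262.94701986754967), np.int64(6)) [-14.  117.4  71.4]
```

Call:
apply_moves:
  commands:
    - [-1.7,2.4,-20,0.42,-2.7,0.5]
    - [0,0,-30,0.42,-2.7,0]
    - [0,0,-30,0,0,0]
    - [0,0,0,0,0,0]

```text
time: 7.3
eef_pos: [542.9, 30.1, 126.5]
eef_rot: [0.029, 0.646, 0.762, 0.035]
ft_force: [-1.2, -0.5, 0.5]
grip_width: 37.9
```

```bash
python3 -c "
from h import *
st(); p,d=cap('scene','scene3'); q,d=cap('top','top3')
f=lambda i,u,v:cv2.resize(i[v-30:v+30,u-40:u+40],None,fx=5,fy=5,interpolation=cv2.INTER_CUBIC)
cv2.imwrite('pics/c3.png',np.hstack([f(p,385,250),f(q,384,255)]))"
```

```text
t 7.3 pos [542.9  30.1 126.5] loc [ -64.6 -124.6  126.5] yaw 9.36 pitch 5.18 z [ 0.089  0.016 -0.996] Floc [-1.3 -0.3  0.5] w 37.9
```

View pics/c3.png

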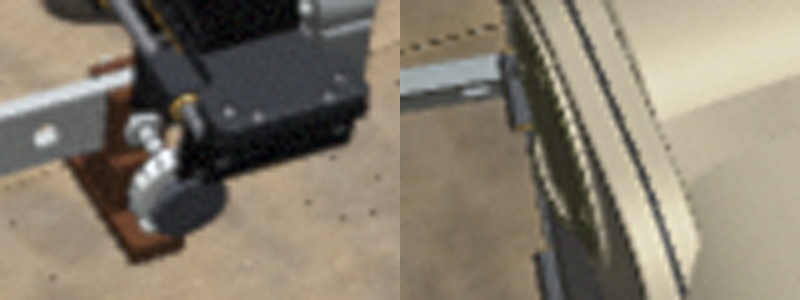

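The scene crop shows the fingers above and straddling the handle. The arm wasn't settled at the earlier reading, so I'll read the pose again after a pause.

Call:
apply_moves:
  commands:
    - [0,0,0,0,0,0]
    - [0,0,0,0,0,0]
    - [0,0,0,0,0,0]

```text
time: 7.7
eef_pos: [545.9, 28.9, 130.6]
eef_rot: [0.032, 0.647, 0.761, 0.037]
ft_force: [-0.1, -0.2, -0.9]
grip_width: 38.1
```

```bash
python3 -c "
from h import *
st()"
```

```text
t 7.7 pos [545.9  28.9 130.6] loc [ -61.8 -126.2  130.6] yaw 9.24 pitch 5.55 z [ 0.096  0.015 -0.995] Floc [-0.1 -0.2 -0.9] w 38.1
```

Call:
apply_moves:
  commands:
    - [-0.6,-6,0,0,0,-0.45]
    - [0,0,0,0,0,0]
    - [0,0,-12,0,0,0]
    - [0,0,-12,0,0,0]
    - [0,0,-11.5,0,0,0]
    - [0,0,0,0,0,0]
    - [0,0,0,0,0,0]
    - [0,0,0,0,0,0]

```text
time: 8.5
eef_pos: [544.9, 22.9, 94.4]
eef_rot: [0.031, 0.65, 0.758, 0.036]
ft_force: [-0.4, 0.1, 1.4]
grip_width: 38.0
```

```bash
python3 -c "
from h import *
st()"
```

```text
t 8.5 pos [544.9  22.9  94.4] loc [ -63.7 -132.    94.4] yaw 8.8 pitch 5.5 z [ 0.095  0.014 -0.995] Floc [-0.4  0.2  1.4] w 38.0
```

Call:
apply_moves:
  commands:
    - [0,0,0,0,0,0]
    - [0,0,0,0,0,0]
    - [0,0,0,0,0,0]
  gripper: 24
  force: 10

```text
time: 8.8
eef_pos: [544.8, 22.7, 94.3]
eef_rot: [0.031, 0.65, 0.758, 0.036]
ft_force: [0.2, 0.9, -0.7]
grip_width: 26.0
```

Call:
apply_moves:
  commands:
    - [0,0,0,0,0,0]
    - [0,0,0,0,0,0]
    - [0,0,0,0,0,0]
    - [0,0,0,0,0,0]
    - [0,0,0,0,0,0]
  gripper: 10
  force: 18

```text
time: 9.3
eef_pos: [544.8, 22.7, 94.1]
eef_rot: [0.031, 0.65, 0.758, 0.036]
ft_force: [1.0, -0.3, 0.8]
grip_width: 17.0
```

```bash
python3 -c "
from h import *
st()"
```

```text
t 9.3 pos [544.8  22.7  94.1] loc [ -63.9 -132.1   94.1] yaw 8.78 pitch 5.48 z [ 0.094  0.014 -0.995] Floc [ 1.  -0.4  0.8] w 17.0
```

Call:
apply_moves:
  commands:
    - [0,0,0,0,0,0]
    - [0,0,0,0,0,0]
    - [-2,-0.3,-0.2,0,0,0]
    - [-3,-0.5,-0.3,0,0,0]
    - [-3,-0.5,-0.3,0,0,0]
    - [-3,-0.5,-0.3,0,0,0]
  gripper: 8
  force: 35

```text
time: 9.9
eef_pos: [533.4, 20.9, 92.9]
eef_rot: [0.031, 0.65, 0.758, 0.036]
ft_force: [1.2, 0.8, -1.7]
grip_width: 16.8
```

```bash
python3 -c "
from h import *
st()"
```

```text
t 9.9 pos [533.4  20.9  92.9] loc [ -75.5 -132.2   92.9] yaw 8.79 pitch 5.47 z [ 0.094  0.014 -0.995] Floc [ 1.3  0.6 -1.7] w 16.8
```

Call:
apply_moves:
  commands:
    - [-3,-0.5,-0.3,0,0,0]
    - [-4,-0.6,-0.4,0,0,0]
    - [-5,-0.75,-0.5,0,0,0]
    - [-5,-0.75,-0.5,0,0,0]
    - [-5,-0.75,-0.5,0,0,0]
    - [-5,-0.75,-0.5,0,0,0]
    - [-5,-0.75,-0.5,0,0,0]
    - [-5,-0.75,-0.5,0,0,0]
    - [-8,-1.2,-0.5,0,0,0]
    - [-8,-1.2,0,0,0,0]
    - [0,0,0,0,0,0]
    - [0,0,0,0,0,0]

```text
time: 11.1
eef_pos: [480.7, 12.7, 89.0]
eef_rot: [0.032, 0.65, 0.758, 0.036]
ft_force: [-0.6, -0.4, -1.4]
grip_width: 16.9
```

```bash
python3 -c "
from h import *
s=st(); print(s['ft_force'],s['wrist_torque'])"
```

```text
t 11.1 pos [480.7  12.7  89. ] loc [-128.7 -132.2   89. ] yaw 8.77 pitch 5.5 z [ 0.095  0.014 -0.995] Floc [-0.7 -0.3 -1.4] w 16.9
[-0.64831358 -0.36756967 -1.37262637] [0.0052279  0.11127745 0.00774606]
```

```bash
python3 -c "
from h import *
P=onz('top',197,316,82); print(P.round(),loc(P).round())
d=np.load('pics/top0.npy');L=loc(cloud('top',d));m=(d>0)&(L[...,2]>20)&(L[...,2]<130)&(L[...,0]<-50)&(L[...,0]>-250)&(L[...,1]>-90)&(L[...,1]<300); q=L[m]; print(len(q),np.percentile(q,[1,50,99],axis=0).round())"
```

```text
[447. 409.  82.] [-102.  265.   82.]
6006 [[-249.   -8.   48.]
 [-206.  129.   73.]
 [ -91.  290.   86.]]
```

Call:
apply_moves:
  commands:
    - [0,0,10,-0.42,2.7,0]
    - [0,0,20,-0.42,2.7,0]
    - [0,0,10,0,0.05,0]
    - [0,0,0,0,0,0]
    - [0,0,0,0,0,0]
    - [0,0,0,0,0,0]

```text
time: 11.7
eef_pos: [480.0, 12.7, 127.9]
eef_rot: [-0.0, 0.651, 0.759, -0.001]
ft_force: [-0.3, -0.7, -2.6]
grip_width: 16.5
```

```bash
python3 -c "
from h import *
st()"
```

```text
t 11.7 pos [480.   12.7 127.9] loc [-129.4 -132.1  127.9] yaw 8.78 pitch -0.08 z [-0.001 -0.001 -1.   ] Floc [-0.4 -0.7 -2.6] w 16.5
```

Run:
```python
from h import *
for u,v in((335,322),(270,340),(207,362)): print(loc(onz('top',u,v,80)).round())
d0=np.load('pics/top0.npy');L0=loc(cloud('top',d0));m=(d0>0)&(L0[...,2]>30)&(L0[...,2]<130)&(L0[...,0]<-30)&(L0[...,0]>-260)
for y in range(20,240,20):
    q=L0[m&(L0[...,1]>y)&(L0[...,1]<y+20)]; print(y,len(q),len(q) and np.percentile(q[:,0],[95,99.5]).round())
ims=[]
for nm in('scene','top'):
    p,d=cap(nm,nm+'4');L=loc(cloud(nm,d)); s=readout.sense(); T=loc(s['eef_pos'])
    u,v=map(int,proj(nm,[*(c+T[1]*a+(T[0]+45)*n),100])); ims.append(cv2.resize(p[v-30:v+30,u-40:u+40],None,fx=5,fy=5,interpolation=cv2.INTER_CUBIC)); print(nm,u-40,v-30)
    k=L[(d>0)&(abs(L[...,1]-T[1])<30)&(L[...,0]>T[0]+25)&(L[...,0]<T[0]+100)&(L[...,2]>75)&(L[...,2]<125)]
    for x in range(24,100,5):
        q=k[(k[:,0]>T[0]+x)&(k[:,0]<T[0]+x+5)]
        if len(q)>2: print(x,len(q),np.percentile(q[:,1]-T[1],[5,50,95]).round(1),np.percentile(q[:,2],[5,50,95]).round(1))
cv2.imwrite('pics/c4.png',np.hstack(ims))
```

```text
[-159.   -8.   80.]
[-173.  126.   80.]
[-195.  255.   80.]
20 510 [-165. -158.]
40 497 [-166. -159.]
60 482 [-170. -162.]
80 463 [-174. -170.]
100 445 [-177. -172.]
120 440 [-178. -174.]
140 426 [-180. -176.]
160 418 [-182. -178.]
180 449 [-182. -176.]
200 403 [-181. -177.]
220 404 [-187. -179.]
scene 346 223
39 21 [-0.8  3.7  8. ] [ 91.4 100.8 107.7]
44 5 [0.  2.9 7.7] [ 93.4  99.4 105.6]
49 10 [-1.3  3.   6. ] [ 99.2 104.1 106.3]
54 5 [-2.7  2.7  5.2] [ 97.3 102.2 104.1]
59 9 [-2.7  2.9  6.2] [ 98.5 103.7 104.3]
64 9 [-2.8  3.1  4.7] [ 97.1 102.6 106.3]
69 7 [-1.9  3.4  5.8] [ 97.1 102.1 103.5]
74 7 [-4.6  1.3  5.1] [ 99.6 101.2 104.6]
79 8 [-3.   1.1  5. ] [ 98.8 102.9 105.6]
84 9 [-2.2  4.2  6.6] [ 96.8 102.5 104.7]
top 349 244
```

View pics/c4.png

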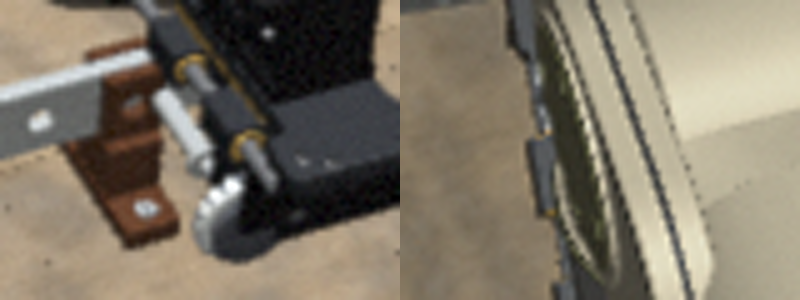

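The crop shows the pin held level, with its shank (camera axis height about 99) pointing at the foot. Its offsets agree with the touch-derived camera bias of about +1.4 mm in y. Now I'll move it in front of the shoe hole.

Call:
apply_moves:
  commands:
    - [-1.9,12.3,0,0,0,0]
    - [-3.8,24.6,0,0,0,0]
    - [-3.8,24.6,0,0,0,0]
    - [-3.8,24.6,0,0,0,0]
    - [-3.8,24.6,0,0,0,0]
    - [-3.8,24.6,0,0,0,0]
    - [-3.8,24.6,0,0,0,0]
    - [-3.8,24.6,0,0,0,0]
    - [-3.8,24.6,0,0,0,0]
    - [-3.8,24.6,0,0,0,0]
    - [-1.9,12.3,0,0,0,0]
    - [0,0,0,0,0,0]

```text
time: 13.0
eef_pos: [441.6, 261.0, 128.8]
eef_rot: [-0.001, 0.65, 0.76, -0.0]
ft_force: [0.0, 0.6, -1.8]
grip_width: 16.5
```

Call:
apply_moves:
  commands:
    - [0,0,-10,0,0,0]
    - [0,0,-10,0,0,0]
    - [0,0,-9,0,0,0]
    - [6,0.9,0,0,0,0]
    - [6.5,1,0,0,0,0]
    - [0,0,0,0,0,0]
    - [0,0,0,0,0,0]
    - [0,0,0,0,0,0]
    - [0,0,0,0,0,0]

```text
time: 13.9
eef_pos: [455.1, 260.9, 99.9]
eef_rot: [-0.0, 0.651, 0.759, -0.0]
ft_force: [0.8, -0.7, -1.8]
grip_width: 16.4
```

Run:
```python
from h import *
s=st(); T=loc(s['eef_pos']); ims=[]
for nm in('scene','top'):
    p,d=cap(nm,nm+'5');L=loc(cloud(nm,d))
    u,v=map(int,proj(nm,[*(c+T[1]*a-40*n),70])); ims.append(cv2.resize(p[v-30:v+30,u-40:u+40],None,fx=5,fy=5,interpolation=cv2.INTER_CUBIC)); print(nm,u-40,v-30)
    for X in(-14,-28,-50,-66): print(X,np.round(proj(nm,[*(c+117.4*a+X*n),70.2]),1))
    k=L[(d>0)&(abs(L[...,1]-T[1])<30)&(L[...,0]>T[0]+25)&(L[...,0]<T[0]+88)&(L[...,2]>55)&(L[...,2]<95)]
    for x in range(44,88,6):
        q=k[(k[:,0]>T[0]+x)&(k[:,0]<T[0]+x+6)]
        if len(q)>2: print(x,len(q),np.percentile(q[:,1]-T[1],[5,50,95]).round(1),np.percentile(q[:,2],[5,50,95]).round(1))
cv2.imwrite('pics/c5.png',np.hstack(ims))
```

```text
t 13.9 pos [455.1 260.9  99.9] loc [-116.1  116.9   99.9] yaw 8.79 pitch -0.03 z [-0.001 -0.001 -1.   ] Floc [ 0.7 -0.8 -1.8] w 16.4
scene 241 247
-14 [277.6 270.3]
-28 [279.4 274.2]
-50 [282.3 280.4]
-66 [284.5 285.1]
80 4 [0.4 1.9 3.4] [75.1 75.3 75.5]
top 225 245
-14 [264.  263.1]
-28 [264.9 269.6]
-50 [266.4 280. ]
-66 [267.4 287.6]
```

View pics/c5.png

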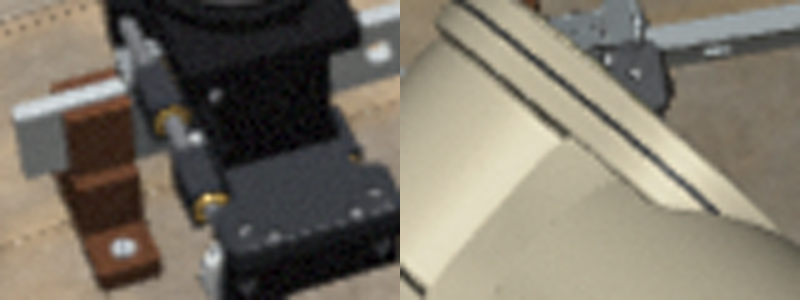

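The hole is hidden behind the gripper here, so I'll refine the pin's offset from the previous unobstructed picture, where the shank was visible.

Run:
```python
from h import *
from scipy.optimize import least_squares
T=np.array([-129.4,-132.1,127.9]); p=cv2.imread('pics/scene4.png');d=np.load('pics/scene4.npy');L=loc(cloud('scene',d))
m=(d>0)&(abs(L[...,1]-T[1])<12)&(L[...,0]>T[0]+46)&(L[...,0]<T[0]+86)&(L[...,2]>88)&(L[...,2]<112)
q=L[m]; r=least_squares(lambda v:np.hypot(q[:,1]-T[1]-v[0],q[:,2]-v[1])-6,[1,99],loss='soft_l1'); print('cyl',r.x.round(2),len(q),np.abs(r.fun).mean().round(2))
f,cx,cy,E=cal('scene'); 
# silhouette edges: per image row across shank, gray level profile subpixel
sub=p[235:262,370:394]; 
vv,uu=np.nonzero(m); print('px',uu.min(),uu.max(),vv.min(),vv.max(), 'mean',uu.mean(),vv.mean())
g=p.astype(float).mean(-1)
A=np.array(proj('scene',[*(c+T[1]*a+(T[0]+50)*n),99]));B=np.array(proj('scene',[*(c+T[1]*a+(T[0]+84)*n),99])); t=(B-A)/np.linalg.norm(B-A); w=np.array([-t[1],t[0]])
print(A,B,'px/mm perp',(np.array(proj('scene',[*(c+(T[1]+1)*a+(T[0]+67)*n),99]))-np.array(proj('scene',[*(c+T[1]*a+(T[0]+67)*n),99])))@w,(np.array(proj('scene',[*(c+T[1]*a+(T[0]+67)*n),100]))-np.array(proj('scene',[*(c+T[1]*a+(T[0]+67)*n),99])))@w)
o=np.arange(-8,8.1,.5)
for k in np.linspace(.1,.9,5):
    pts=(A+k*(B-A))+o[:,None]*w; print(round(k,1),cv2.remap(p[...,0].astype(np.float32),pts[:,0].astype(np.float32)[None],pts[:,1].astype(np.float32)[None],1)[0].round().astype(int))
```

```text
cyl [ 0.   98.63] 60 1.2
px 376 386 242 254 mean 381.31666666666666 247.35
[385.06970513 252.38185074] [378.86560092 243.52548537] px/mm perp -0.36528415159410504 0.19909689100066108
0.1 [ 89 103 117 126 127 127 125 123 121 114 102 115 140 167 188 205 211 213
 211 203 185 147 101  64  38  26  24  25  31  39  51  62  70]
0.3 [ 33  45  66  82  89 104 119 124 131 129 125 126 140 162 185 206 212 213
 213 206 180 136  86  55  36  20  20  25  30  37  47  57  64]
0.5 [ 26  25  26  28  32  47  63  86 106 116 112 111 129 158 183 201 213 214
 213 206 188 166 134 108  89  70  53  44  37  43  54  63  66]
0.7 [ 47  47  50  50  46  45  49  52  68  86  96 107 126 154 182 199 209 214
 213 210 189 158 133 121 113 102  93  80  66  59  62  67  76]
0.9 [ 26  27  28  27  24  22  20  19  21  27  37  70 108 145 176 199 209 216
 215 210 196 165 128 109  98  94  93  91  85  82  89 106 124]
```

Call:
apply_moves:
  commands:
    - [3,0.45,-0.5,0,0,0]
    - [3,0.45,0,0,0,0]
    - [3,0.45,0,0,0,0]
    - [1,0.15,0,0,0,0]
    - [0.5,0.1,0,0,0,0]
    - [0,0,0,0,0,0]
    - [0,0,0,0,0,0]
    - [0,0,0,0,0,0]

```text
time: 14.8
eef_pos: [465.6, 262.4, 99.3]
eef_rot: [-0.0, 0.651, 0.759, -0.0]
ft_force: [0.0, 0.1, -1.8]
grip_width: 16.3
```

```bash
python3 -c "
from h import *
st()"
```

```text
t 14.8 pos [465.6 262.4  99.3] loc [-105.5  116.8   99.3] yaw 8.79 pitch -0.05 z [-0.001 -0.001 -1.   ] Floc [ 0.1  0.1 -1.8] w 16.3
```

Call:
apply_moves:
  commands:
    - [1,0.15,0,0,0,0]
    - [1,0.15,0,0,0,0]
    - [0,0,0,0,0,0]

```text
time: 15.1
eef_pos: [467.9, 262.7, 99.3]
eef_rot: [-0.0, 0.651, 0.759, -0.0]
ft_force: [1.1, -0.9, -1.1]
grip_width: 16.6
```

```bash
python3 -c "
from h import *
st()"
```

```text
t 15.1 pos [467.9 262.7  99.3] loc [-103.2  116.8   99.3] yaw 8.77 pitch -0.04 z [-0.001 -0.    -1.   ] Floc [ 0.9 -1.  -1.1] w 16.6
```

Call:
apply_moves:
  commands:
    - [1,0.15,0,0,0,0]
    - [1,0.15,0,0,0,0]
    - [0,0,0,0,0,0]

```text
time: 15.4
eef_pos: [469.8, 263.2, 99.3]
eef_rot: [-0.0, 0.651, 0.759, -0.0]
ft_force: [-0.8, -0.3, -1.4]
grip_width: 16.4
```

Call:
apply_moves:
  commands:
    - [1,0.15,0,0,0,0]
    - [0,0,0,0,0,0]

```text
time: 15.6
eef_pos: [470.8, 263.3, 99.3]
eef_rot: [-0.0, 0.651, 0.759, -0.0]
ft_force: [-0.2, 0.6, -2.6]
grip_width: 16.6
```

```bash
python3 -c "
from h import *
st()"
```

```text
t 15.6 pos [470.8 263.3  99.3] loc [-100.2  116.9   99.3] yaw 8.78 pitch -0.04 z [-0.001 -0.    -1.   ] Floc [-0.1  0.6 -2.6] w 16.6
```

Call:
apply_moves:
  commands:
    - [1,0.15,0,0,0,0]
    - [1,0.15,0,0,0,0]
    - [0,0,0,0,0,0]

```text
time: 15.9
eef_pos: [472.9, 263.5, 99.3]
eef_rot: [-0.0, 0.651, 0.759, -0.0]
ft_force: [0.3, 2.1, -1.9]
grip_width: 16.6
```

Call:
apply_moves:
  commands:
    - [1,0.15,0,0,0,0]
    - [1,0.15,0,0,0,0]
    - [0,0,0,0,0,0]

```text
time: 16.2
eef_pos: [474.8, 263.8, 99.3]
eef_rot: [-0.0, 0.651, 0.759, -0.0]
ft_force: [-0.4, 1.3, -0.8]
grip_width: 16.4
```

```bash
python3 -c "
from h import *
st()"
```

```text
t 16.2 pos [474.8 263.8  99.3] loc [-96.2 116.8  99.3] yaw 8.78 pitch -0.04 z [-0.001 -0.    -1.   ] Floc [-0.2  1.3 -0.8] w 16.4
```

Call:
apply_moves:
  commands:
    - [0.7,0.1,0,0,0,0]
    - [0,0,0,0,0,0]

```text
time: 16.4
eef_pos: [475.4, 263.9, 99.3]
eef_rot: [-0.0, 0.651, 0.759, -0.0]
ft_force: [-0.5, 1.1, -1.1]
grip_width: 16.4
```

Call:
apply_moves:
  commands:
    - [0.7,0.1,0,0,0,0]
    - [0,0,0,0,0,0]

```text
time: 16.6
eef_pos: [475.8, 263.9, 99.1]
eef_rot: [-0.0, 0.651, 0.759, -0.001]
ft_force: [-2.2, 1.0, 0.0]
grip_width: 16.5
```

Call:
apply_moves:
  commands:
    - [0.7,0.1,0,0,0,0]
    - [0,0,0,0,0,0]

```text
time: 16.8
eef_pos: [476.8, 264.0, 99.2]
eef_rot: [-0.0, 0.651, 0.759, -0.001]
ft_force: [-2.5, -0.5, -1.3]
grip_width: 16.8
```

Call:
apply_moves:
  commands:
    - [0.7,0.1,0,0,0,0]
    - [0,0,0,0,0,0]

```text
time: 17.0
eef_pos: [477.6, 264.1, 99.2]
eef_rot: [-0.0, 0.651, 0.759, -0.0]
ft_force: [-2.3, -0.2, -1.3]
grip_width: 16.5
```

```bash
python3 -c "
from h import *
st()"
```

```text
t 17.0 pos [477.6 264.1  99.2] loc [-93.4 116.7  99.2] yaw 8.77 pitch -0.04 z [-0.001 -0.001 -1.   ] Floc [-2.3  0.1 -1.3] w 16.5
```

Call:
apply_moves:
  commands:
    - [0.7,0.1,0,0,0,0]
    - [0,0,0,0,0,0]

```text
time: 17.2
eef_pos: [478.1, 264.2, 99.2]
eef_rot: [-0.0, 0.651, 0.759, -0.001]
ft_force: [-2.9, 0.5, 0.2]
grip_width: 16.5
```

```bash
python3 -c "
from h import *
st()"
```

```text
t 17.2 pos [478.1 264.2  99.2] loc [-92.9 116.7  99.2] yaw 8.78 pitch -0.07 z [-0.001 -0.001 -1.   ] Floc [-2.8  0.9  0.2] w 16.5
```

Call:
apply_moves:
  commands:
    - [0.7,0.1,0,0,0,0]
    - [0,0,0,0,0,0]

```text
time: 17.4
eef_pos: [478.3, 264.3, 99.1]
eef_rot: [-0.0, 0.651, 0.759, -0.001]
ft_force: [-4.7, -1.0, 0.1]
grip_width: 16.3
```

```bash
python3 -c "
from h import *
st()"
```

```text
t 17.4 pos [478.3 264.3  99.1] loc [-92.6 116.8  99.1] yaw 8.8 pitch -0.12 z [-0.002 -0.001 -1.   ] Floc [-4.8 -0.3  0.1] w 16.3
```

The pin stalls at 5 N against the bar, about 9 mm deep in the shoe's hole. I'll ease the shoe back with this light preload.

Call:
apply_moves:
  commands:
    - [0.08,-0.5,0,0,0,0]
    - [0.08,-0.5,0,0,0,0]
    - [0.08,-0.5,0,0,0,0]
    - [0.08,-0.5,0,0,0,0]
    - [0.08,-0.5,0,0,0,0]

```text
time: 17.9
eef_pos: [479.6, 262.0, 99.4]
eef_rot: [-0.0, 0.651, 0.759, -0.0]
ft_force: [-1.1, 2.2, -1.3]
grip_width: 16.8
```

```bash
python3 -c "
from h import *
st()"
```

```text
t 17.9 pos [479.6 262.   99.4] loc [-91.7 114.3  99.4] yaw 8.78 pitch -0.0 z [-0. -0. -1.] Floc [-0.8  2.3 -1.3] w 16.8
```

Call:
apply_moves:
  commands:
    - [0.7,0.1,0,0,0,0]
    - [0,0,0,0,0,0]

```text
time: 18.1
eef_pos: [480.2, 262.0, 99.4]
eef_rot: [-0.0, 0.651, 0.759, -0.0]
ft_force: [-0.9, 2.2, -1.1]
grip_width: 16.2
```

Call:
apply_moves:
  commands:
    - [0.7,0.1,0,0,0,0]
    - [0,0,0,0,0,0]

```text
time: 18.3
eef_pos: [480.8, 262.1, 99.3]
eef_rot: [-0.0, 0.651, 0.759, -0.0]
ft_force: [-1.8, 1.5, -1.1]
grip_width: 16.3
```

```bash
python3 -c "
from h import *
st()"
```

```text
t 18.3 pos [480.8 262.1  99.3] loc [-90.5 114.2  99.3] yaw 8.78 pitch -0.04 z [-0.001 -0.    -1.   ] Floc [-1.6  1.7 -1.1] w 16.3
```

Call:
apply_moves:
  commands:
    - [0.7,0.1,0,0,0,0]
    - [0.7,0.1,0,0,0,0]
    - [0,0,0,0,0,0]

```text
time: 18.6
eef_pos: [482.2, 262.3, 99.3]
eef_rot: [-0.0, 0.651, 0.759, -0.0]
ft_force: [-1.8, 2.4, -1.1]
grip_width: 16.6
```

Call:
apply_moves:
  commands:
    - [0.7,0.1,0,0,0,0]
    - [0.7,0.1,0,0,0,0]
    - [0,0,0,0,0,0]

```text
time: 18.9
eef_pos: [483.6, 262.5, 99.3]
eef_rot: [-0.0, 0.651, 0.759, -0.0]
ft_force: [-1.5, 1.9, -0.4]
grip_width: 16.3
```

```bash
python3 -c "
from h import *
st()"
```

```text
t 18.9 pos [483.6 262.5  99.3] loc [-87.7 114.1  99.3] yaw 8.78 pitch -0.04 z [-0.001 -0.    -1.   ] Floc [-1.1  2.1 -0.4] w 16.3
```

Call:
apply_moves:
  commands:
    - [0,0.3,0,0,0,0]
    - [0.7,0.1,0,0,0,0]
    - [0.7,0.1,0,0,0,0]
    - [0.7,0.1,0,0,0,0]
    - [0,0,0,0,0,0]

```text
time: 19.4
eef_pos: [485.7, 263.0, 99.3]
eef_rot: [-0.0, 0.651, 0.759, -0.0]
ft_force: [-1.2, 1.4, 0.2]
grip_width: 16.4
```

Call:
apply_moves:
  commands:
    - [0.7,0.1,0,0,0,0]
    - [0.7,0.1,0,0,0,0]
    - [0.7,0.1,0,0,0,0]
    - [0,0,0,0,0,0]

```text
time: 19.8
eef_pos: [487.8, 263.4, 99.3]
eef_rot: [-0.0, 0.651, 0.759, -0.0]
ft_force: [-0.3, 1.5, -0.4]
grip_width: 16.3
```

```bash
python3 -c "
from h import *
st()"
```

```text
t 19.8 pos [487.8 263.4  99.3] loc [-83.4 114.4  99.3] yaw 8.78 pitch -0.04 z [-0.001 -0.    -1.   ] Floc [-0.1  1.6 -0.4] w 16.3
```

Call:
apply_moves:
  commands:
    - [0.7,0.1,0,0,0,0]
    - [0.7,0.1,0,0,0,0]
    - [0.7,0.1,0,0,0,0]
    - [0,0,0,0,0,0]

```text
time: 20.2
eef_pos: [489.9, 263.7, 99.3]
eef_rot: [-0.0, 0.651, 0.759, -0.0]
ft_force: [-0.8, 2.0, -1.1]
grip_width: 16.9
```

Call:
apply_moves:
  commands:
    - [0.7,0.1,0,0,0,0]
    - [0.7,0.1,0,0,0,0]
    - [0.7,0.1,0,0,0,0]
    - [0,0,0,0,0,0]

```text
time: 20.6
eef_pos: [492.0, 264.0, 99.3]
eef_rot: [-0.0, 0.651, 0.759, -0.0]
ft_force: [-0.4, 1.6, -0.4]
grip_width: 16.5
```

```bash
python3 -c "
from h import *
st()"
```

```text
t 20.6 pos [492.  264.   99.3] loc [-79.2 114.4  99.3] yaw 8.78 pitch -0.04 z [-0.001 -0.    -1.   ] Floc [-0.2  1.7 -0.4] w 16.5
```

Call:
apply_moves:
  commands:
    - [1,0.15,0,0,0,0]
    - [1,0.15,0,0,0,0]
    - [1,0.15,0,0,0,0]
    - [1,0.15,0,0,0,0]
    - [1,0.15,0,0,0,0]
    - [1,0.15,0,0,0,0]
    - [0,0,0,0,0,0]

```text
time: 21.3
eef_pos: [498.1, 264.9, 99.3]
eef_rot: [-0.0, 0.651, 0.759, -0.0]
ft_force: [-1.2, 1.6, -0.2]
grip_width: 16.8
```

Call:
apply_moves:
  commands:
    - [1,0.15,0,0,0,0]
    - [1,0.15,0,0,0,0]
    - [1,0.15,0,0,0,0]
    - [1,0.15,0,0,0,0]
    - [1,0.15,0,0,0,0]
    - [1,0.15,0,0,0,0]
    - [1,0.15,0,0,0,0]
    - [1,0.15,0,0,0,0]
    - [0,0,0,0,0,0]

```text
time: 22.2
eef_pos: [506.1, 266.1, 99.3]
eef_rot: [-0.0, 0.651, 0.759, -0.0]
ft_force: [-2.1, 2.5, 0.6]
grip_width: 16.5
```

Call:
apply_moves:
  commands:
    - [1,0.15,0,0,0,0]
    - [1,0.15,0,0,0,0]
    - [1,0.15,0,0,0,0]
    - [1,0.15,0,0,0,0]
    - [0,0,0,0,0,0]

```text
time: 22.7
eef_pos: [510.1, 266.8, 99.3]
eef_rot: [-0.0, 0.651, 0.759, -0.0]
ft_force: [-2.1, 3.3, 0.9]
grip_width: 16.4
```

```bash
python3 -c "
from h import *
st()"
```

```text
t 22.7 pos [510.1 266.8  99.3] loc [-60.9 114.4  99.3] yaw 8.78 pitch -0.03 z [-0. -0. -1.] Floc [-1.6  3.6  0.9] w 16.4
```

Call:
apply_moves:
  commands:
    - [-0.05,0.4,0,0,0,0]
    - [1,0.15,0,0,0,0]
    - [0.7,0.1,0,0,0,0]
    - [0,0,0,0,0,0]

```text
time: 23.1
eef_pos: [511.7, 267.3, 99.3]
eef_rot: [-0.0, 0.651, 0.759, -0.0]
ft_force: [-2.7, 1.8, 1.5]
grip_width: 16.7
```

```bash
python3 -c "
from h import *
st()"
```

```text
t 23.1 pos [511.7 267.3  99.3] loc [-59.2 114.6  99.3] yaw 8.77 pitch -0.04 z [-0.001 -0.    -1.   ] Floc [-2.4  2.2  1.5] w 16.7
```

Call:
apply_moves:
  commands:
    - [0.7,0.1,0,0,0,0]
    - [0.7,0.1,0,0,0,0]
    - [0,0,0,0,0,0]

```text
time: 23.4
eef_pos: [512.1, 267.4, 99.2]
eef_rot: [-0.0, 0.651, 0.759, -0.001]
ft_force: [-6.5, 0.5, 5.1]
grip_width: 16.3
```

Call:
apply_moves:
  commands:
    - [0.7,0.1,0,0,0,0]
    - [0,0,0,0,0,0]

```text
time: 23.6
eef_pos: [512.2, 267.5, 99.1]
eef_rot: [-0.001, 0.651, 0.759, -0.002]
ft_force: [-10.7, -0.9, 7.0]
grip_width: 16.4
```

```bash
python3 -c "
from h import *
st()"
```

```text
t 23.6 pos [512.2 267.5  99.1] loc [-58.7 114.7  99.1] yaw 8.82 pitch -0.22 z [-0.004 -0.002 -1.   ] Floc [-10.7   0.7   7. ] w 16.4
```

The pin stalls at 11 N with the shoulder at X ≈ -14.2, which matches the mouth at -14, so it's seated. I'll ease the preload, hold, then let go.

Call:
apply_moves:
  commands:
    - [-0.8,-0.12,0,0,0,0]
    - [0,0,0,0,0,0]
    - [0,0,0,0,0,0]

```text
time: 23.9
eef_pos: [512.1, 267.4, 99.2]
eef_rot: [-0.0, 0.651, 0.759, -0.001]
ft_force: [-5.7, 0.4, 4.5]
grip_width: 16.4
```

```bash
python3 -c "
from h import *
st()"
```

```text
t 23.9 pos [512.1 267.4  99.2] loc [-58.7 114.7  99.2] yaw 8.8 pitch -0.13 z [-0.002 -0.001 -1.   ] Floc [-5.6  1.2  4.5] w 16.4
```

Call:
apply_moves:
  commands:
    - [0,0,0,0,0,0]
    - [0,0,0,0,0,0]
    - [0,0,0,0,0,0]
    - [0,0,0,0,0,0]
  gripper: 36
  force: 20

```text
time: 24.3
eef_pos: [513.5, 266.9, 99.2]
eef_rot: [0.0, 0.651, 0.759, -0.0]
ft_force: [-0.0, 0.1, -0.1]
grip_width: 34.5
```

```bash
python3 -c "
from h import *
st()"
```

```text
t 24.3 pos [513.5 266.9  99.2] loc [-57.4 114.   99.2] yaw 8.74 pitch 0.0 z [ 0.    -0.001 -1.   ] Floc [-0.   0.1 -0.1] w 34.5
```

Released with no contact forces. I'll lift straight up, move clear and inspect.

Call:
apply_moves:
  commands:
    - [0,0,0,0,0,0]
    - [0,0,8,0,0,0]
    - [0,0,15,0,0,0]
    - [0,0,25,0,0,0]
    - [0,0,35,0,0,0]
    - [0,0,40,0,0,0]
    - [-15,-30,20,0,0,0]
    - [-15,-35,0,0,0,0]
    - [-15,-35,0,0,0,0]
    - [-15,-35,0,0,0,0]
    - [0,-35,0,0,0,0]
    - [0,-35,0,0,0,0]

```text
time: 25.5
eef_pos: [452.6, 61.4, 243.9]
eef_rot: [0.001, 0.651, 0.759, -0.0]
ft_force: [0.7, 0.1, -0.6]
grip_width: 35.9
```

Call:
apply_moves:
  commands:
    - [0,-25,0,0,0,0]
    - [0,0,0,0,0,0]
    - [0,0,0,0,0,0]
    - [0,0,0,0,0,0]

```text
time: 25.9
eef_pos: [453.0, 38.8, 242.9]
eef_rot: [0.0, 0.65, 0.76, -0.0]
ft_force: [0.1, -0.2, -0.1]
grip_width: 36.1
```

Run:
```python
from h import *
s=st(); ims=[]
for nm in('scene','top'):
    p,d=cap(nm,nm+'6');L=loc(cloud(nm,d))
    u,v=map(int,proj(nm,[*(c+115*a-40*n),70])); ims.append(cv2.resize(p[v-30:v+30,u-40:u+40],None,fx=5,fy=5,interpolation=cv2.INTER_CUBIC)); print(nm,u-40,v-30)
    q=L[(d>0)&(L[...,2]>97)&(L[...,2]<130)&(abs(L[...,0])<13)&(L[...,1]>60)&(L[...,1]<190)]; print('shoe y',np.percentile(q[:,1],[1,50,99]).round(1))
    k=L[(d>0)&(abs(L[...,1]-115)<28)&(L[...,0]<-35)&(L[...,0]>-90)&(L[...,2]>35)&(L[...,2]<110)]
    for x in range(-84,-34,4):
        q=k[(k[:,0]>x)&(k[:,0]<x+4)]
        if len(q)>3: print(x,len(q),np.percentile(q[:,1],[5,95]).round(1),np.percentile(q[:,2],[5,95]).round(1))
    m=(d>0)&(L[...,0]<-60)&(L[...,0]>-90)&(abs(L[...,1]-115)<30)&(L[...,2]>35)&(L[...,2]<100)&(p.sum(-1)<300); q=L[m]
    if len(q)>40:
        cc=q.mean(0); w=np.linalg.svd(q-cc)[2][2]; print('button face',cc.round(1),(w*np.sign(w[0])).round(3),len(q))
cv2.imwrite('pics/c6.png',np.hstack(ims))
```

```text
t 25.9 pos [453.   38.8 242.9] loc [-152.2 -102.2  242.9] yaw 8.89 pitch 0.01 z [ 0. -0. -1.] Floc [ 0.1 -0.2 -0.1] w 36.1
scene 241 247
shoe y [ 89.5 112.4 140.2]
-80 4 [107.6 135.2] [64.8 80.4]
-76 93 [ 99.2 131.3] [53.9 84.4]
-72 73 [ 98.1 131.6] [49.2 85. ]
-68 10 [101.1 134.6] [57.7 90.8]
-64 65 [ 95.5 138.2] [63.7 90.6]
-60 53 [ 93.7 138.4] [61.9 92. ]
-56 22 [ 93.6 138.7] [68.6 90.8]
button face [-72.1 115.4  67.9] [0.999 0.007 0.034] 166
top 226 245
shoe y [ 89.4 113.7 139.9]
-76 31 [100.7 131.1] [63.7 86.9]
-72 47 [ 96.  131.8] [55.8 86.5]
-68 10 [108.2 126.7] [71.2 77.8]
-64 50 [ 97.9 132.4] [64.6 90.7]
-60 55 [ 91.7 137.4] [66.2 92.4]
-56 46 [ 91.7 133.9] [73.7 94.2]
-48 8 [111.6 117.8] [66.  73.4]
-44 7 [112.7 119.8] [65.  73.9]
-40 9 [112.2 118.8] [67.  73.5]
button face [-68.7 114.1  76.5] [ 0.999  0.041 -0.004] 105
```

View pics/c6.png

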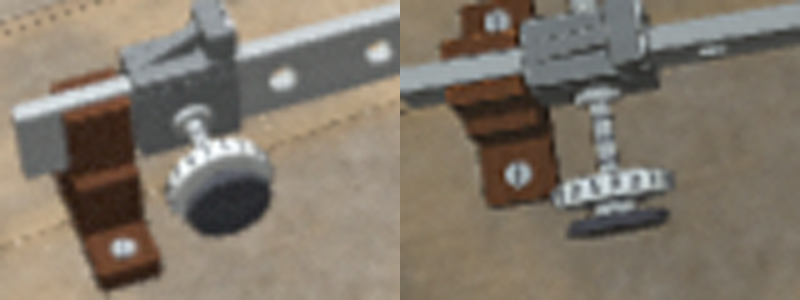

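The pictures show the collar flush on the shoe, the tip standing out on the far side and the button sprung out with a visible gap. The shoe has moved back about 2.5 mm from the foot and the robot is clear. Handing in.

```bash
python3 -c "
from rig import sign_off
print(sign_off())"
```

```text
the job is handed in; nothing more can be done
None
```

The cramp is open to its full length: the tail shoe is pinned at the bar's last hole and the job is handed in, at about 26 s of the 72 s. No verdict was reported.

**What I did**
- I pushed the shoe to the end foot with a light touch of about 7 N.
- I pinched the button fully in (finger opening 17 mm) and drew the pin out.
- I started the pin in the shoe's hole, where it met the bar at about 5 N. Easing the shoe back about 2.5 mm let it drop through.
- I seated the pin on its shoulder at about 11 N with the button still held, then released it and moved clear.

**Last checks**
- The shoe stands about 2.5 mm from the foot, against the 25 mm limit.
- The collar sits against the shoe and the pin's tip shows beyond the far side.
- The button stands out by the same amount as when the pin was parked and locked.
- The pin tilts about 2°.
- After release the force on the gripper read about zero.
- I did not measure the loose things again at the end. The arm kept clear of them.

**Disagreements**
- The camera put the shoe about 1.4 mm further along the bar than touch did. I aimed the pin between the two, and it entered without contact.
- The pin stopped against the bar 2 to 3 mm deeper than worked out. Its chamfer had probably already entered the bar's hole, because the hole was so close. The final seat was within 0.2 mm of the expected position.

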